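# Make up two repair kits on an electronics bench

## Task

Make up the two repair kits from the stock on the bench mat: the heatsink, the small capacitor and the relay go into the tray with the long amplifier board and three compartments, the transformer and the big capacitor into the tray with the square power supply board and two compartments. Stand each part upright on the floor of a compartment of its own (any one of that tray), setting it down rather than dropping it. Leave the toroid, the fan and the solder reel where they stand.

Things in the scene. Friction and masses are not known exactly. Their poses are not given: they have to be found in the camera images.
- amp_tray: Amplifier tray: fixed, black floor, pale walls, 173 (x) x 243 (y) mm, on the 2 mm bench mat; floor 3 mm, all walls and dividers 12 mm high, 3 mm thick. Half +x holds a long narrow green board, 62 x 205 mm (top 24 mm up). Half -x is a row of three compartments, 80 (x) x 77 (y) mm inside, centres x -43.5, y -80, 0, 80 mm. Origin: centre of underside, z up. Heights from the underside.
- supply_tray: Power supply tray: fixed, black floor, pale walls, 173 (x) x 243 (y) mm, on the 2 mm bench mat; floor 3 mm, all walls and dividers 12 mm high, 3 mm thick. Half +x holds a square green board, 78 x 78 mm (top 19 mm up). Half -x is a row of two compartments, 80 (x) x 117 (y) mm inside, centres x -43.5, y -60, 60 mm. Origin: centre of underside, z up. Heights from the underside.
- big_capacitor: The big can capacitor: upright black cylinder, 51 mm diameter, 58 mm high, with two short aluminium screw terminals (5 mm) on its top; 110 to 210 g. Origin: centre of its underside, z up.
- small_capacitor: The small can capacitor: upright black cylinder, 35 mm diameter, 50 mm high, with two short aluminium screw terminals (5 mm) on its top; 50 to 90 g. Origin: centre of its underside, z up.
- heatsink: Bare aluminium heatsink standing on its base, 50 mm along its x, 42 mm along its y, 42 mm high; seven upright fins run along x, so the outer fins' flat faces look to +y and -y and may be gripped. 90 to 170 g. Origin: centre of its underside, z up.
- transformer: Laminated mains transformer: steel core 46 mm along x, 24 mm along y, 41.5 mm high; its flat end faces (+x and -x, 46 mm apart) can be gripped. The winding bulges to 40 mm along y from 9 to 34 mm height, tiny tags above. A 1.5 mm foot strip reaches 64 mm along x. 200 to 360 g. Origin: centre of underside, z up.
- relay: Power relay: white box, 35 mm along its x, 27 mm along its y, 40 mm high, with five small brass blades 8 mm taller on top, and a thin black foot strip (3 mm) reaching to 62 mm along x. 60 to 120 g. Origin: centre of its underside, z up.
- toroid: Stock to leave alone: ring-wound copper transformer, flat disc 64 mm diameter, 31 mm high, black centre. Origin: centre of its underside.
- fan: Stock to leave alone: black square cooling fan lying flat, 60 x 60 x 25 mm. Origin: centre of its underside, sides along its x and y.
- solder_reel: Stock to leave alone: reel of solder standing on its flange, white flanges 54 mm diameter, 44 mm high. Origin: centre of its underside.

How it is judged:
By the outcome, as a careful person would: the job done as asked, in the order asked, and still so for the second after the job is handed in, with the robot touching nothing.
It also fails if it takes over 134 s, if anything falls off the work surface, if the arm or the gripper's body presses on something with over 40 N, if the wrist force passes 120 N, or if a joint passes its speed limit or range.

## Robot

A 7-joint arm with a two-finger parallel gripper is mounted at the origin on the work surface. World frame = base frame: x ahead of the robot, y to its left, z up, the work surface at z = 0. Lengths are in m, angles in rad, forces in N, time in s.
With the tool pointing down it reaches from about 0.425 to 0.925 m from the base axis. Payload 6.8 kg.
Tool frame: the origin (TCP) lies on the front face of the gripper's body, between the roots of the fingers; the fingertips stand 73 mm ahead of it and the grasp point (between the pads) lies 54 mm ahead of it; z points along the fingers, y is the direction in which the jaws open and shut (so a half turn about z gives the same grasp; the last joint's range is limited). The gripper opens to 85 mm and grips with 20 to 120 N. Pads are 22 mm wide; open, the fingers measure 114 mm over their backs; the gripper's body (76 mm by 85 mm) begins 54 mm behind the grasp point. The pads swing forward as they close: fully open they stand 13 mm farther back than shut.
Start: joints at [1.018, 0.477, 0.022, 1.555, -0.011, 1.109, -0.083], TCP at [0.29, -0.609, 0.304] pointing down, gripper open.
Joint ranges: [-2.96, 2.96], [-0.34, 2.1], [-1.41, 1.46], [0.24, 2.44], [-1.37, 4.51], [0.17, 1.92], [-2.96, 2.96]. Speed limits (rad/s): [2.39, 2.39, 3.14, 3.14, 3.14, 3.14, 3.14].

## Interface

Orientations are given as a rotation vector (axis times angle).
In Python, from bench import * gives the robot as it stands.
- The arm moves only by the tool jog_arm, never from a script. Its argument "plan" is a list of rows, each a list of 2 entries, a list of its own where there are three numbers: the shift along the world's x, y, z in cm, then the turn about the world's z in rad. In form: [[[tx, ty, tz], twist], ...]. A call has 1 to 12 rows; each row shifts and turns the commanded pose from where the row before left it; what a row does not reach is not made up. A row lasts 1/10 s, in which the tool goes at most 50 mm and 8.59 degrees, less where a joint would pass 70% of its speed; a pose out of reach is approached as far as the arm can. A call is refused whole if a number of a shift passes 5 or a number of a turn 0.15, either way. A call with a gripper value outside its range is refused whole. "hand" is the finger opening in cm, from 0 to 8.54, set as the call begins (left out, the last holds). The fingers move at their own pace and stop on an object; "grip_force" is the grip in N (left out, the last holds). Time passes only in rows, so rows that do not move let the fingers close. It gives the time, the measured TCP pose, the force and the opening at its end, in the units of the state.
- get_obs(): the state, without advancing time (a new reading comes with each control period).
- grab_frame(name): name is "side" or "top"; returns the picture (480x640x3 uint8, red, green, blue); there is no depth.
- get_calibration(name): a dict with "intrinsics" (3x3 intrinsics, pixels), "xyz" and "orientation" of the camera in the world. Camera axes: x right, y down, z forward; pixel columns grow to the right and rows downward; lengths in m; the calibration is good to about 2 mm. A picture is of the moment at which its call begins. get_calibration takes no time and is no camera call.
- hand_in(): hands the job in, once; it reports no verdict.
The state is a dict: "clock": time; "joints": joint angles; "qvel": joint speeds; "tau": joint torques, N m; "tcp_pos": TCP position; "orientation": TCP orientation; "contact_force": force on the tool from outside, world axes, zero at the start; "moment": the same for the moment, N m; "grip_width": finger opening in m.
Only numpy, scipy, OpenCV 4.12 (cv2) and the standard library are available. Lean on these libraries where they do the work, as an engineer would, in place of code of your own. Each camera call takes 0.05 s, during which the arm holds its last target. There are 200 camera calls.

## Working session

There is one attempt and no reset: what is moved stays moved. The work goes in short steps, Python scripts to look and compute and a tool call to move; the robot and the scene stay as the last step left them, time stands still between calls to the robot, and variables do not carry over. Pictures are saved under pics/ and viewed, about 12 in all and at most 16, crops included, and the job is handed in when it is done.

Besides the shell and the picture viewer there is one more tool, called after "Call:" as name(argument=value, ...) on one line, values as JSON. jog_arm: Moves the arm, as the interface text tells. Its arguments: {"type":"object","properties":{"plan":{"type":"array","items":{"type":"array"}},"hand":{"type":"number"},"grip_force":{"type":"number"}},"required":["plan"]}

```bash
mkdir -p pics
python3 - <<'E'
from bench import *
import cv2,numpy as np
o=get_obs();print(o)
for n in("top","side"):
    c=get_calibration(n);print(n,c)
    cv2.imwrite(f"pics/{n}0.png",grab_frame(n)[:,:,::-1])
E
```

```text
{'clock': 0.0, 'joints': array([ 1.01787492,  0.47779924,  0.02234341,  1.55642941, -0.01150229,
        1.10927328, -0.08311678]), 'qvel': array([-7.66998956e-04, -1.07906745e-03, -1.87734182e-03, -8.45094170e-04,
       -1.04876787e-04, -1.25330325e-05, -1.53047873e-03]), 'tau': array([ 2.22103654e-04, -5.96451008e+01,  1.60784416e+00, -2.81195498e+01,
        1.24150506e-02,  9.37651290e-03,  3.07658991e-05]), 'tcp_pos': array([ 0.29025477, -0.60891609,  0.30293554]), 'orientation': array([-3.06254880e+00, -6.92602888e-01,  8.16671226e-04]), 'contact_force': array([ 0.19691652,  0.2037872 , -0.49334992]), 'moment': array([-0.04025456,  0.03013438, -0.05141588]), 'grip_width': 0.08549476814062855}
top {'intrinsics': array([[510.231124  ,   0.        , 316.65310014],
       [  0.        , 510.231124  , 237.57063782],
       [  0.        ,   0.        ,   1.        ]]), 'xyz': array([0.36121914, 0.00511905, 1.01204536]), 'orientation': array([-2.14935838,  2.06758091, -0.21455581])}
side {'intrinsics': array([[535.19228351,   0.        , 313.15474891],
       [  0.        , 535.19228351, 228.5953919 ],
       [  0.        ,   0.        ,   1.        ]]), 'xyz': array([0.51326061, 0.64397848, 0.86920268]), 'orientation': array([-0.08906583,  2.96089788, -1.02623495])}
```

View pics/top0.png

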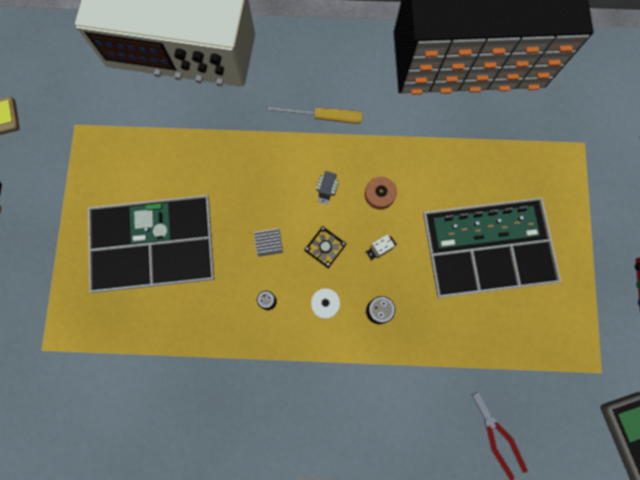

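View pics/side0.png

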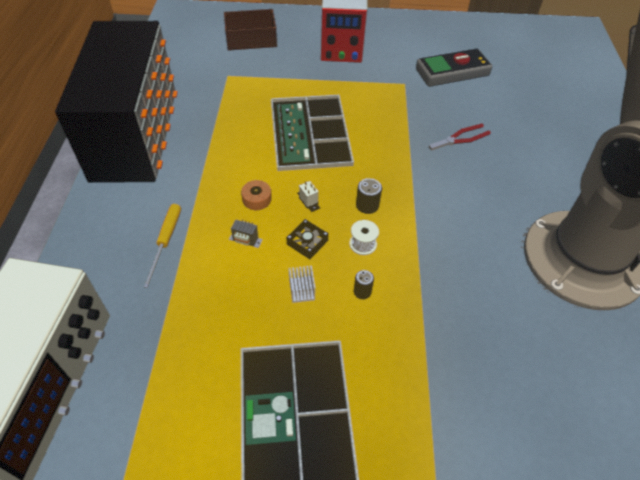

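```bash
cat > h.py <<'E'
from bench import *
import cv2,numpy as np
from scipy.spatial.transform import Rotation as R
def ray(n,u,v,z):
    c=get_calibration(n);K=c["intrinsics"]
    d=R.from_rotvec(c["orientation"]).as_matrix()@np.linalg.solve(K,[u,v,1.])
    return c["xyz"]+d*(z-c["xyz"][2])/d[2]
def proj(n,p):
    c=get_calibration(n)
    q=c["intrinsics"]@(R.from_rotvec(c["orientation"]).as_matrix().T@(np.array(p)-c["xyz"]))
    return q[:2]/q[2]
def crop(im,x,y,w,h,s): return cv2.resize(im[y:y+h,x:x+w],None,fx=s,fy=s,interpolation=cv2.INTER_CUBIC)
E
python3 - <<'E'
from h import *
t=cv2.imread("pics/top0.png");s=cv2.imread("pics/side0.png")
cv2.imwrite("pics/c1.png",crop(t,245,165,160,165,3.6))
cv2.imwrite("pics/c2.png",np.hstack([crop(t,80,190,140,110,2.8),crop(t,420,190,140,110,2.8)]))
cv2.imwrite("pics/c3.png",crop(s,220,170,170,135,4))
E
```

```text
(no output)
```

View pics/c1.png

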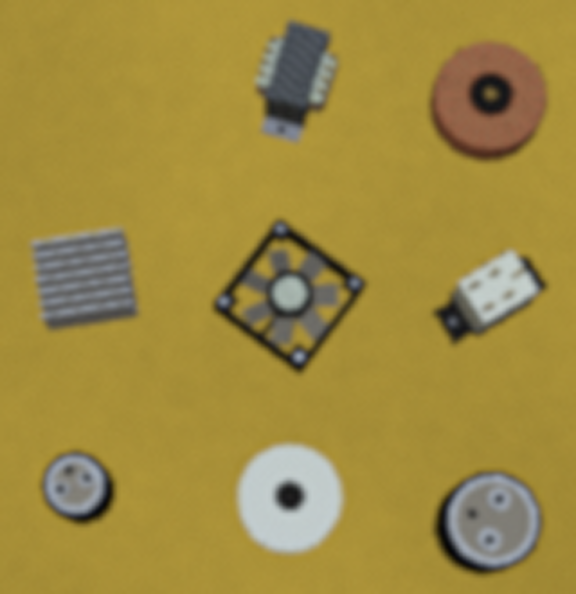

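View pics/c2.png

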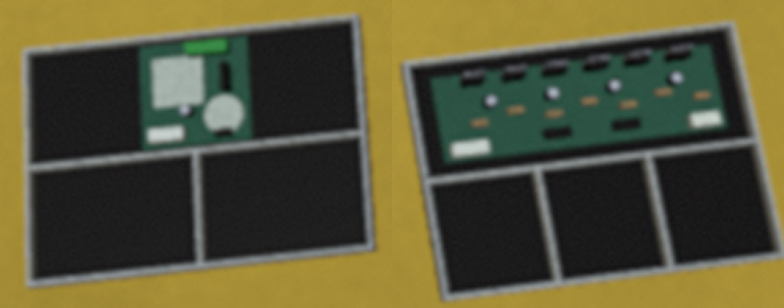

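View pics/c3.png

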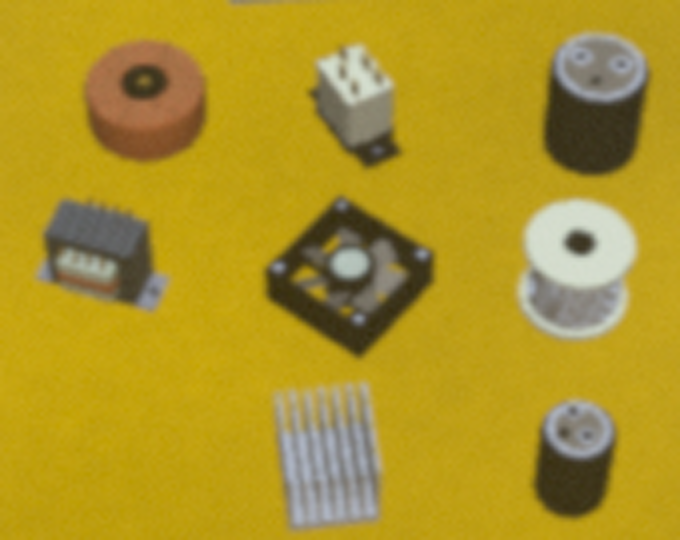

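Run:
```python
from h import *
T=lambda u,v:(245+u/3.6,165+v/3.6)
S=lambda u,v:(220+u/4,170+v/4)
print("nadir",proj("top",[.361,.005,0]))
M=.002
P={'big':(.058+M,T(492,519),S(599,67)),'small':(.05+M,T(76,482),S(577,430)),'relay':(.04+M,T(496,291),S(357,75)),
'hs':(.042+M,T(84,278),S(327,430)),'trafo':(.0415+M,T(298,64),S(103,222)),'fan':(.025+M,T(290,293),S(350,264)),'reel':(.044+M,T(290,498),S(581,242)),'tor':(.031+M,T(489,98),S(145,82))}
for k,(z,t,s) in P.items(): print(k,ray("top",*t,z)[:2].round(4),ray("side",*s,z)[:2].round(4))
def ang(a,b,z):
    d=ray("top",*T(*b),z)-ray("top",*T(*a),z); return np.arctan2(d[1],d[0]).round(3),np.linalg.norm(d[:2]).round(4)
print("trafo ax",ang((268,97),(290,22),.0435),ang((308,107),(330,32),.0435))
print("relay ax",ang((457,295),(512,250),.042),ang((480,333),(537,290),.042))
print("hs ax",ang((32,242),(122,230),.044),ang((48,327),(135,315),.044))
L=[(24,50),(358,16),(374,249),(28,286)];Rr=[(12,63),(340,24),(392,257),(53,299)]
# corners local: UL=(+x,+y) UR=(+x,-y) LR=(-x,-y) LL
loc=np.array([[86.5,121.5],[86.5,-121.5],[-86.5,-121.5],[-86.5,121.5]])/1000
for n,c,x0 in(("supply",L,80),("amp",Rr,420)):
    w=np.array([ray("top",x0+u/2.8,190+v/2.8,.014)[:2] for u,v in c])
    m=w.mean(0);H=(loc).T@(w-m);a=np.arctan2(H[0,1]-H[1,0],H[0,0]+H[1,1])
    Q=np.array([[np.cos(a),-np.sin(a)],[np.sin(a),np.cos(a)]])
    print(n,m.round(4),a.round(4),"res",(w-m-loc@Q.T).round(4).tolist())
    ys=[-80,0,80] if n=="amp" else [-60,60]
    for y in ys: print("  comp",y,(m+Q@[-.0435,y/1000]).round(4))
```

```text
nadir [317.64274001 345.72686843]
big [ 0.4318 -0.1109] [ 0.4289 -0.1096]
small [0.4431 0.1049] [0.4402 0.1078]
relay [ 0.555  -0.1137] [ 0.5535 -0.1121]
hs [0.5532 0.108 ] [0.5538 0.1098]
trafo [ 0.678  -0.0029] [ 0.6723 -0.0047]
fan [ 0.5525 -0.0032] [0.55   0.0007]
reel [ 0.4397 -0.0069] [ 0.4374 -0.0057]
tor [ 0.6658 -0.1096] [ 0.6648 -0.1079]
trafo ax (np.float64(-0.237), np.float64(0.045)) (np.float64(-0.241), np.float64(0.045))
relay ax (np.float64(-0.846), np.float64(0.0391)) (np.float64(-0.888), np.float64(0.0391))
hs ax (np.float64(-1.396), np.float64(0.049)) (np.float64(-1.393), np.float64(0.0469))
supply [0.5486 0.3469] 0.1463 res [[-0.0005, -0.0004], [-0.0011, 0.0005], [0.0007, 0.0004], [0.0008, -0.0005]]
  comp -60 [0.5143 0.2812]
  comp 60 [0.4968 0.3999]
amp [ 0.5672 -0.3328] 0.1612 res [[-0.0007, -0.0011], [-0.0013, 0.001], [0.0008, 0.0012], [0.0012, -0.0011]]
  comp -80 [ 0.5371 -0.4187]
  comp 0 [ 0.5243 -0.3397]
  comp 80 [ 0.5115 -0.2608]
```

Call:
jog_arm(plan=[[[1.3,3.6,-0.5],0.065],[[1.3,3.6,-0.5],0.065],[[1.3,3.6,-0.5],0.065],[[1.3,3.6,-0.5],0.065],[[1.3,3.6,-0.5],0.065],[[1.3,3.6,-0.5],0.065],[[1.3,3.6,-0.5],0.065],[[1.3,3.6,-0.5],0.065],[[1.3,3.6,-0.5],0.065],[[1.3,3.6,-0.5],0.065]], hand=6.5, grip_force=40)

```text
clock: 1.1
tcp_pos: [0.4205, -0.2478, 0.2536]
orientation: [-2.68, -1.638, 0.0]
contact_force: [0.9, -0.5, -0.3]
grip_width: 0.0651
```

Call:
jog_arm(plan=[[[1.3,3.6,-0.5],0.065],[[1.3,3.6,-0.5],0.065],[[1.3,3.6,-0.5],0.065],[[1.3,3.6,-0.5],0.065],[[1.3,3.6,-0.5],0.065],[[1.3,3.6,-0.5],0.065],[[1.3,3.6,-0.5],0.065],[[1.3,3.6,-0.5],0.065],[[1.3,3.6,-0.5],0.065],[[1.3,3.6,-0.5],0.065],[[0,0,0],0],[[0,0,0],0]])

```text
clock: 2.3
tcp_pos: [0.5501, 0.1114, 0.2033]
orientation: [-2.018, -2.407, 0.001]
contact_force: [0.2, -1.2, 0.2]
grip_width: 0.0648
```

Call:
jog_arm(plan=[[[0.3,-0.2,-2.5],0],[[0,0,-3],0],[[0,0,-2.5],0],[[0,0,0],0],[[0,0,0],0]])

```text
clock: 2.8
tcp_pos: [0.5533, 0.1075, 0.1242]
orientation: [-2.022, -2.404, 0.002]
contact_force: [0.2, -0.6, 0.5]
grip_width: 0.0651
```

Run:
```python
from h import *
s=grab_frame("side")[:,:,::-1];t=grab_frame("top")[:,:,::-1]
cv2.imwrite("pics/a1.png",np.hstack([crop(s,240,190,120,120,3.3),crop(t,210,190,120,120,3.3)]))
print(get_obs()["tcp_pos"])
```

```text
[0.55428403 0.10830523 0.12540532]
```

View pics/a1.png

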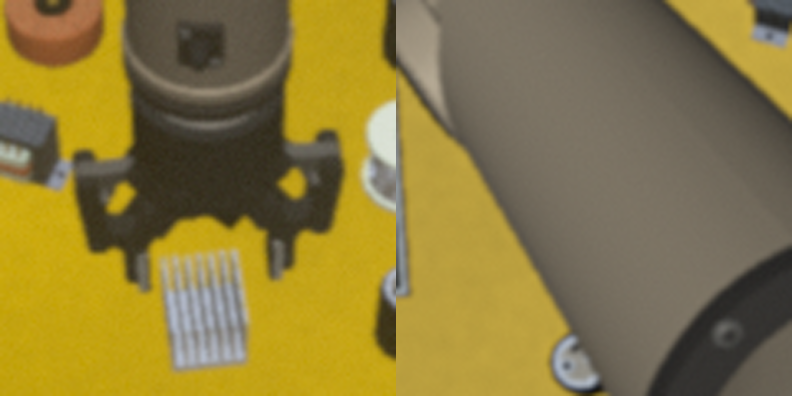

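Call:
jog_arm(plan=[[[0,0,-2],0],[[0,0,-2],0],[[0,0,0],0],[[0,0,0],0]])

```text
clock: 3.3
tcp_pos: [0.554, 0.1087, 0.0851]
orientation: [2.02, 2.405, 0.001]
contact_force: [-0.8, 0.1, 0.5]
grip_width: 0.0653
```

Call:
jog_arm(plan=[[[0,0,0],0],[[0,0,0],0],[[0,0,0],0],[[0,0,0],0],[[0,0,0],0],[[0,0,0],0],[[0,0,0],0]], hand=3.5)

```text
clock: 4.0
tcp_pos: [0.5546, 0.109, 0.0856]
orientation: [2.019, 2.404, 0.003]
contact_force: [-0.7, -0.4, 8.3]
grip_width: 0.0417
```

Call:
jog_arm(plan=[[[0,0,2],0],[[0,0,2],0],[[0,0,3],0],[[0,0,3],0],[[0,0,3],0],[[0,0,0],0],[[0,0,0],0]])

```text
clock: 4.7
tcp_pos: [0.5535, 0.1085, 0.2145]
orientation: [2.02, 2.405, 0.001]
contact_force: [-0.3, -0.2, -1.6]
grip_width: 0.0411
```

Call:
jog_arm(plan=[[[-0.1,-2,0],0],[[-0.1,-4,0],0],[[-0.1,-4.5,0],0],[[-0.1,-4.5,0],0],[[-0.1,-4.5,0],0],[[-0.1,-4.5,0],0],[[-0.2,-4.5,0],0],[[-0.2,-4.5,0],0],[[-0.2,-4.5,0],0],[[-0.2,-4.5,0],0],[[-0.1,-4.5,0],0],[[-0.1,-4,0],0]])

```text
clock: 5.9
tcp_pos: [0.5358, -0.3985, 0.2118]
orientation: [-2.019, -2.403, 0.002]
contact_force: [0.9, 0.1, -1.8]
grip_width: 0.0414
```

Call:
jog_arm(plan=[[[0,-2.3,0],0],[[0,0,0],0],[[0,0,-2],0],[[0,0,-3],0],[[0,0,-3],0],[[0,0,-2],0],[[0,0,0],0],[[0,0,0],0]])

```text
clock: 6.7
tcp_pos: [0.5374, -0.4182, 0.1132]
orientation: [-2.018, -2.406, -0.0]
contact_force: [-0.3, -0.4, -0.6]
grip_width: 0.0413
```

Run:
```python
from h import *
s=grab_frame("side")[:,:,::-1]
cv2.imwrite("pics/a2.png",crop(s,240,60,150,130,4))
print(get_obs()["tcp_pos"],get_obs()["contact_force"])
```

```text
[ 0.5379631  -0.41880827  0.11437696] [ 0.37389451  0.55126072 -0.38159656]
```

View pics/a2.png

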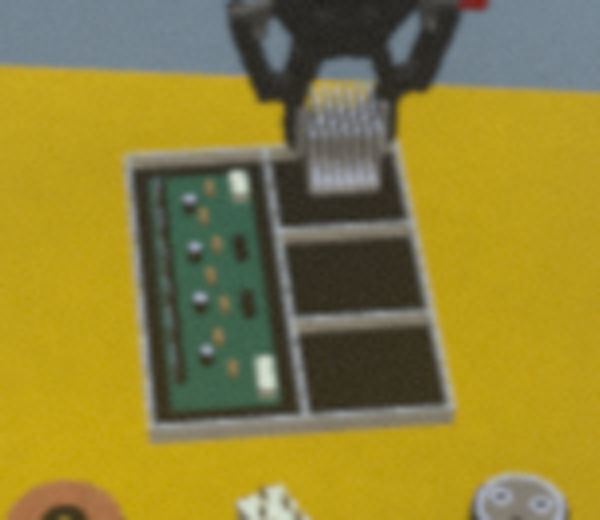

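Call:
jog_arm(plan=[[[0,0,-1.5],0],[[0,0,-0.7],0],[[0,0,-0.1],0],[[0,0,-0.1],0],[[0,0,-0.1],0],[[0,0,0],0],[[0,0,0],0]])

```text
clock: 7.45
tcp_pos: [0.5376, -0.4194, 0.0892]
orientation: [2.02, 2.406, 0.0]
contact_force: [-1.0, 0.0, -1.6]
grip_width: 0.0415
```

Call:
jog_arm(plan=[[[0,0,-0.1],0],[[0,0,-0.05],0],[[0,0,0],0],[[0,0,0],0]])

```text
clock: 7.85
tcp_pos: [0.5377, -0.4195, 0.0886]
orientation: [2.02, 2.405, -0.0]
contact_force: [-2.6, 1.5, 6.0]
grip_width: 0.0412
```

Call:
jog_arm(plan=[[[0,0,0],0],[[0,0,0],0],[[0,0,0],0],[[0,0,1],0],[[0,0,2],0],[[0,0,3],0],[[0,0,3],0],[[0,0,2],0],[[0,0,0],0]], hand=5.4)

```text
clock: 8.75
tcp_pos: [0.5392, -0.4203, 0.2019]
orientation: [2.016, 2.401, 0.001]
contact_force: [0.8, 0.0, 0.5]
grip_width: 0.0539
```

Call:
jog_arm(plan=[[[-0.8,2,0],0],[[-0.8,4,0],0],[[-0.8,4.5,0],0],[[-0.8,4.5,0],0],[[-0.8,4.5,0],0],[[-0.8,4.5,0],0],[[-0.8,4.5,0],0],[[-0.8,4.5,0],0],[[-0.8,4.5,0],0],[[-0.8,4.5,0],0],[[-0.8,4.5,0],0],[[-0.8,4,0],0]], hand=5.8)

```text
clock: 9.95
tcp_pos: [0.4405, 0.0877, 0.1973]
orientation: [-2.019, -2.407, -0.0]
contact_force: [0.0, -0.4, 0.1]
grip_width: 0.0578
```

Call:
jog_arm(plan=[[[0,2,0],0],[[0,0,0],0],[[0,0,-2],0],[[0,0,0],0],[[0,0,0],0]])

```text
clock: 10.45
tcp_pos: [0.4411, 0.1046, 0.1771]
orientation: [-2.021, -2.404, 0.002]
contact_force: [0.9, -1.0, 0.3]
grip_width: 0.0581
```

Run:
```python
from h import *
s=grab_frame("side")[:,:,::-1]
cv2.imwrite("pics/a3.png",np.vstack([crop(s,260,80,110,65,5),crop(s,300,220,110,90,4)[:,:550] if 0 else cv2.resize(s[210:310,290:400],(550,350))]))
print(get_obs()["tcp_pos"],get_obs()["contact_force"])
```

```text
[0.44150473 0.10482413 0.17753387] [0.23861294 0.64992274 0.52290923]
```

View pics/a3.png

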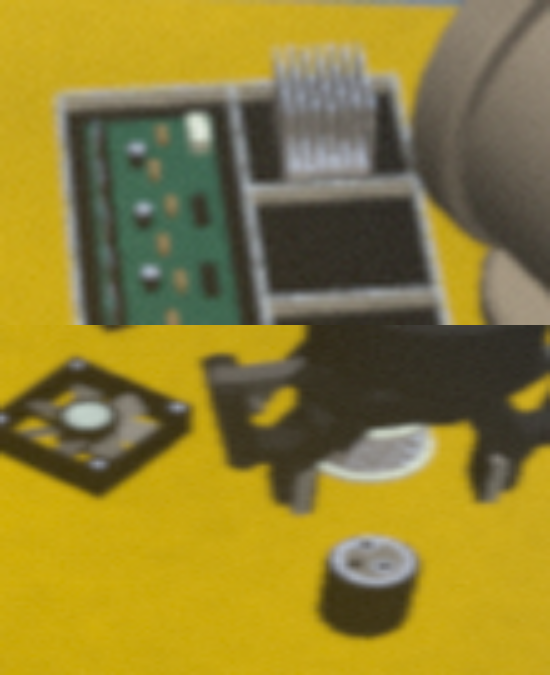

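Call:
jog_arm(plan=[[[0,0.2,-2],0],[[0,0,-3],0],[[0,0,-2],0],[[0,0,-2],0],[[0,0,0],0],[[0,0,0],0]])

```text
clock: 11.1
tcp_pos: [0.4418, 0.1075, 0.088]
orientation: [2.02, 2.405, 0.0]
contact_force: [0.1, 0.3, 0.0]
grip_width: 0.0581
```

Call:
jog_arm(plan=[[[0,0,0],0],[[0,0,0],0],[[0,0,0],0],[[0,0,0],0],[[0,0,0],0],[[0,0,0],0],[[0,0,0],0]], hand=2.8)

```text
clock: 11.8
tcp_pos: [0.4422, 0.1077, 0.0887]
orientation: [2.019, 2.405, 0.002]
contact_force: [-0.6, -0.8, 5.7]
grip_width: 0.0338
```

Call:
jog_arm(plan=[[[0,0,2],0],[[0,0,3],0],[[0,0,3],0],[[0,0,2.5],0],[[0,0,2],0],[[0,0,0],0],[[0,0,0],0]])

```text
clock: 12.5
tcp_pos: [0.4416, 0.1074, 0.213]
orientation: [2.02, 2.405, 0.002]
contact_force: [-0.8, 0.9, -1.2]
grip_width: 0.0337
```

Call:
jog_arm(plan=[[[0.7,-2.2,0],0],[[0.7,-4,0],0],[[0.8,-4.5,0],0],[[0.8,-4.5,0],0],[[0.8,-4.5,0],0],[[0.8,-4.5,0],0],[[0.8,-4.5,0],0],[[0.8,-4.5,0],0],[[0.8,-4.5,0],0],[[0.8,-4.5,0],0],[[0.5,-2.5,0],0],[[0,0,0],0]])

```text
clock: 13.7
tcp_pos: [0.5231, -0.3442, 0.2104]
orientation: [-2.027, -2.399, 0.003]
contact_force: [0.2, -0.0, -1.0]
grip_width: 0.0339
```

Call:
jog_arm(plan=[[[0,0,0],0],[[0,0,-2],0],[[0,0,-3],0],[[0,0,-3],0],[[0,0,-2.5],0],[[0,0,-1],0],[[0,0,-0.3],0],[[0,0,-0.1],0],[[0,0,-0.1],0],[[0,0,0],0],[[0,0,0],0]])

```text
clock: 14.8
tcp_pos: [0.5248, -0.3396, 0.0933]
orientation: [2.019, 2.405, 0.0]
contact_force: [0.5, 0.0, -1.1]
grip_width: 0.0337
```

Call:
jog_arm(plan=[[[0,0,-0.1],0],[[0,0,-0.1],0],[[0,0,-0.05],0],[[0,0,0],0],[[0,0,0],0]])

```text
clock: 15.3
tcp_pos: [0.5247, -0.3396, 0.0918]
orientation: [2.02, 2.405, -0.001]
contact_force: [-4.9, 2.3, 13.9]
grip_width: 0.034
```

Call:
jog_arm(plan=[[[0,0,0],0],[[0,0,0],0],[[0,0,0],0],[[0,0,1],0],[[0,0,2],0],[[0,0,3],0],[[0,0,3],0],[[0,0,2],0],[[0,0,0],0]], hand=5.0)

```text
clock: 16.2
tcp_pos: [0.5262, -0.3401, 0.2039]
orientation: [2.016, 2.401, 0.002]
contact_force: [0.2, 0.3, 0.3]
grip_width: 0.0501
```

Call:
jog_arm(plan=[[[0.3,2,0],0.05],[[0.4,3,0],0.08],[[0.4,3.5,0],0.08],[[0.4,3.5,0],0.08],[[0.4,3.5,0],0.08],[[0.4,3,0],0.08],[[0.4,2.5,0],0.08],[[0.3,1.7,0],0],[[0,0,0],0],[[0,0,-2],0],[[0,0,-2],0],[[0,0,0],0]], hand=5.6)

```text
clock: 17.4
tcp_pos: [0.5523, -0.1129, 0.1572]
orientation: [-1.316, -2.847, 0.003]
contact_force: [-1.3, -0.8, 0.0]
grip_width: 0.0556
```

Run:
```python
from h import *
s=grab_frame("side")[:,:,::-1]
cv2.imwrite("pics/a4.png",np.vstack([crop(s,260,80,110,65,5),cv2.resize(s[150:250,240:350],(550,350))]))
print(get_obs()["tcp_pos"],get_obs()["orientation"])
```

```text
[ 0.55325755 -0.11277331  0.15866168] [-1.31723716e+00 -2.84854217e+00  1.85114538e-03]
```

View pics/a4.png

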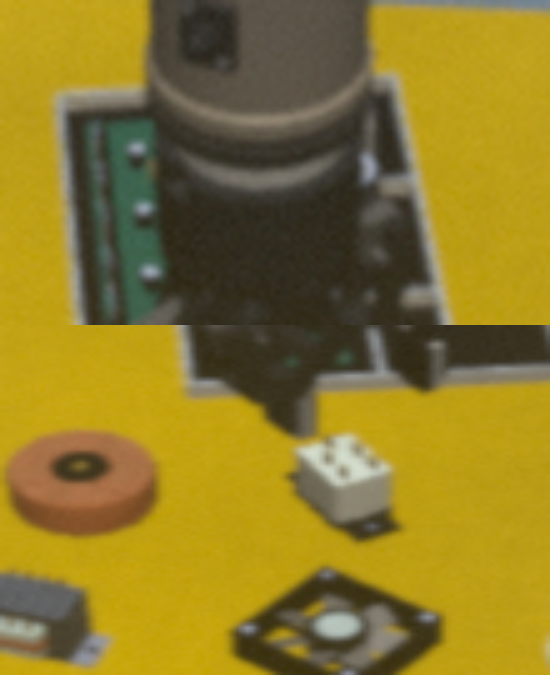

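Call:
jog_arm(plan=[[[0.1,0,-2],0],[[0,0,-3],0],[[0,0,-2.2],0],[[0,0,0],0],[[0,0,0],0]])

```text
clock: 17.95
tcp_pos: [0.5559, -0.1125, 0.0888]
orientation: [1.319, 2.851, 0.0]
contact_force: [-0.2, 0.3, 1.4]
grip_width: 0.0557
```

Call:
jog_arm(plan=[[[0,0,0],0],[[0,0,0],0],[[0,0,0],0],[[0,0,0],0],[[0,0,0],0],[[0,0,0],0],[[0,0,0],0],[[0,0,0],0]], hand=2.0)

```text
clock: 18.75
tcp_pos: [0.5564, -0.1125, 0.0897]
orientation: [1.319, 2.848, 0.001]
contact_force: [-1.0, 0.6, 6.1]
grip_width: 0.0274
```

Call:
jog_arm(plan=[[[0,0,2],0],[[0,0,3],0],[[0,0,3],0],[[0,0,2.5],0],[[0,0,2],0],[[0,0,0],0],[[0,0,0],0]])

```text
clock: 19.45
tcp_pos: [0.5554, -0.1125, 0.2133]
orientation: [1.319, 2.85, -0.0]
contact_force: [-0.1, -1.2, -1.9]
grip_width: 0.0279
```

Call:
jog_arm(plan=[[[-0.6,-2,0],-0.08],[[-0.9,-3,0],-0.1],[[-0.9,-3,0],-0.1],[[-0.9,-3,0],-0.1],[[-0.6,-2,0],-0.1],[[-0.5,-1.8,0],-0.05],[[0,0,0],0],[[0,0,-2],0],[[0,0,-3],0],[[0,0,-3],0],[[0,0,-2],0],[[0,0,0],0]])

```text
clock: 20.65
tcp_pos: [0.51, -0.258, 0.1098]
orientation: [-2.012, -2.405, 0.001]
contact_force: [-1.0, -0.0, -1.0]
grip_width: 0.0279
```

Call:
jog_arm(plan=[[[0,0,0],0]])

```text
clock: 20.75
tcp_pos: [0.5119, -0.2592, 0.1129]
orientation: [-2.017, -2.408, -0.001]
contact_force: [0.2, -0.4, -0.5]
grip_width: 0.0275
```

Run:
```python
from h import *
s=grab_frame("side")[:,:,::-1]
cv2.imwrite("pics/a5.png",crop(s,260,80,120,100,5))
print(get_obs()["tcp_pos"],get_obs()["orientation"])
```

```text
[ 0.51234919 -0.25966048  0.11370354] [2.01740743e+00 2.40716616e+00 1.43955229e-03]
```

View pics/a5.png

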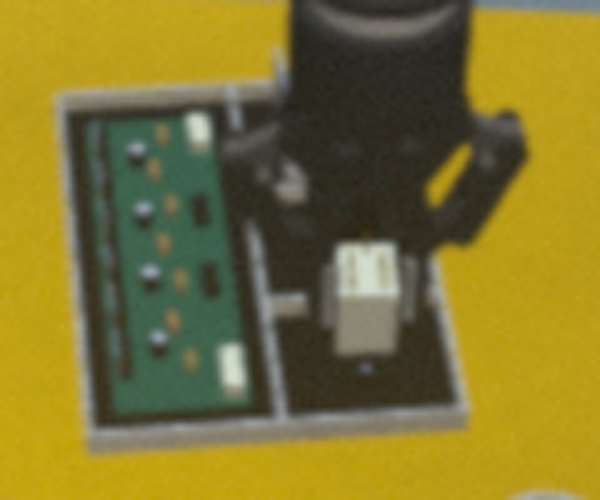

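Run:
```python
from h import *
print(ray("side",333,153.6,.03), ray("side",260+366/5,80+240/5,.067),ray("side",260+368/5,80+271/5,.067))
for p in [(.5115,-.2608,.005)]: print(proj("side",p))
```

```text
[ 0.50732057 -0.23314535  0.03      ] [ 0.50983781 -0.27656403  0.067     ] [ 0.50828085 -0.25609259  0.067     ]
[331.14009579 153.04988331]
```

Call:
jog_arm(plan=[[[0,-0.1,-1.2],0],[[0,0,-0.6],0],[[0,0,-0.2],0],[[0,0,-0.1],0],[[0,0,-0.1],0],[[0,0,0],0],[[0,0,0],0]])

```text
clock: 21.5
tcp_pos: [0.5111, -0.2615, 0.0925]
orientation: [-2.021, -2.405, 0.002]
contact_force: [-6.0, 2.3, 16.2]
grip_width: 0.0273
```

Call:
jog_arm(plan=[[[0,0,0],0],[[0,0,0],0],[[0,0,0],0],[[0,0,1],0],[[0,0,2],0],[[0,0,3],0],[[0,0,3],0],[[0,0,2],0],[[0,0,0],0]], hand=4.4)

```text
clock: 22.4
tcp_pos: [0.5132, -0.2618, 0.2046]
orientation: [2.016, 2.401, 0.003]
contact_force: [0.2, 0.4, -0.1]
grip_width: 0.0439
```

Call:
jog_arm(plan=[[[1.4,2.2,0],-0.05],[[2,3.2,0],-0.05],[[2,3.2,0],-0.05],[[2,3.2,0],-0.05],[[2,3.2,0],-0.05],[[2,3.2,0],-0.05],[[2,3,0],-0.05],[[2,2.6,0],-0.06],[[1,1.8,0],0],[[0,0,-2],0],[[0,0,-2],0],[[0,0,0],0]], hand=7.5)

```text
clock: 23.6
tcp_pos: [0.6731, -0.006, 0.1574]
orientation: [-2.464, -1.944, 0.009]
contact_force: [-0.3, -0.7, -0.2]
grip_width: 0.0752
```

Run:
```python
from h import *
s=grab_frame("side")[:,:,::-1]
cv2.imwrite("pics/a6.png",np.vstack([crop(s,260,80,120,85,4),cv2.resize(s[160:255,200:320],(480,380))]))
print(get_obs()["tcp_pos"],get_obs()["orientation"])
```

```text
[ 0.67404641 -0.00606012  0.15916391] [-2.46529389 -1.94395423  0.00567219]
```

View pics/a6.png

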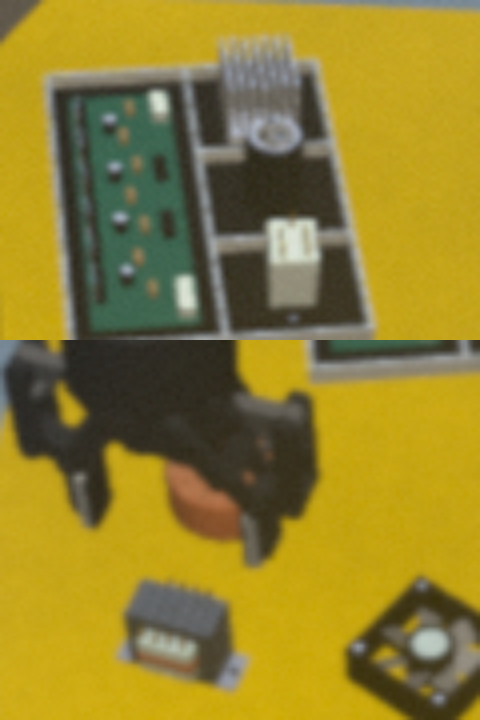

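Call:
jog_arm(plan=[[[0.1,0.2,-2],0],[[0,0,-3],0],[[0,0,-2.3],0],[[0,0,0],0],[[0,0,0],0]])

```text
clock: 24.15
tcp_pos: [0.6769, -0.0037, 0.089]
orientation: [2.467, 1.944, 0.001]
contact_force: [-0.4, 0.4, 0.3]
grip_width: 0.0752
```

Call:
jog_arm(plan=[[[0,0,0],0],[[0,0,0],0],[[0,0,0],0],[[0,0,0],0],[[0,0,0],0],[[0,0,0],0],[[0,0,0],0],[[0,0,0],0]], hand=3.5, grip_force=70)

```text
clock: 24.95
tcp_pos: [0.6777, -0.0032, 0.0902]
orientation: [2.466, 1.943, 0.004]
contact_force: [0.0, 0.4, 6.5]
grip_width: 0.0445
```

Call:
jog_arm(plan=[[[0,0,2],0],[[0,0,3],0],[[0,0,3],0],[[0,0,2.5],0],[[0,0,2],0],[[0,0,0],0],[[0,0,0],0]])

```text
clock: 25.65
tcp_pos: [0.6762, -0.0035, 0.2128]
orientation: [2.467, 1.944, -0.0]
contact_force: [-0.5, 1.1, -2.7]
grip_width: 0.0448
```

Call:
jog_arm(plan=[[[-1.0,2.3,0],0.03],[[-1.7,3.8,0],0.035],[[-1.7,3.8,0],0.035],[[-1.7,3.8,0],0.035],[[-1.7,3.8,0],0.035],[[-1.7,3.8,0],0.035],[[-1.7,3.8,0],0.035],[[-1.7,3.8,0],0.035],[[-1.7,3.8,0],0.035],[[-1.7,3.8,0],0.035],[[-1.6,3.8,0],0.035],[[0,0,0],0]])

```text
clock: 26.85
tcp_pos: [0.4911, 0.407, 0.2119]
orientation: [-2.037, -2.383, -0.0]
contact_force: [-0.4, 0.1, -1.9]
grip_width: 0.0449
```

Call:
jog_arm(plan=[[[0,0,0],0],[[0,0,-2],0],[[0,0,-3],0],[[0,0,-3],0],[[0,0,-1.5],0],[[0,0,0],0],[[0,0,0],0],[[0,0,0],0]])

```text
clock: 27.65
tcp_pos: [0.4982, 0.4002, 0.1195]
orientation: [2.056, 2.375, 0.004]
contact_force: [0.8, 0.1, -1.4]
grip_width: 0.0448
```

Run:
```python
from h import *
s=grab_frame("side")[:,:,::-1]
cv2.imwrite("pics/a7.png",crop(s,220,310,180,170,3.5))
print(get_obs()["tcp_pos"],get_obs()["orientation"])
```

```text
[0.49820724 0.4002861  0.1195358 ] [2.05600461 2.37488304 0.00421144]
```

View pics/a7.png

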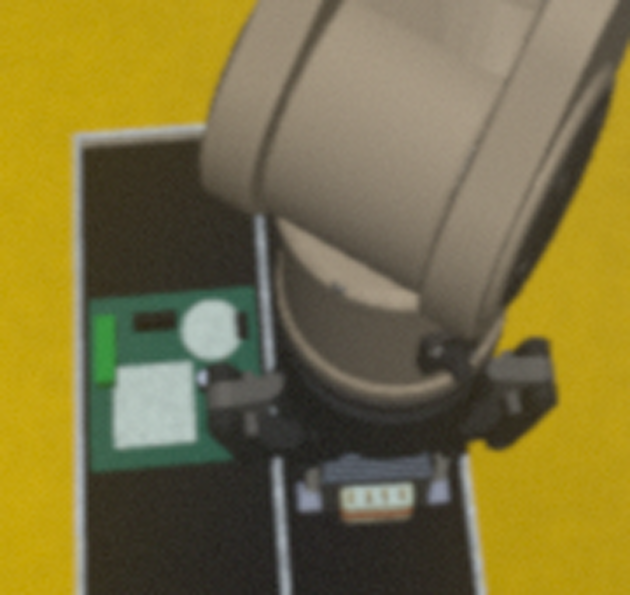

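Call:
jog_arm(plan=[[[0,0,-1.5],0],[[0,0,-0.8],0],[[0,0,-0.2],0],[[0,0,-0.1],0],[[0,0,-0.1],0],[[0,0,0],0],[[0,0,0],0]])

```text
clock: 28.4
tcp_pos: [0.4973, 0.3995, 0.0931]
orientation: [2.055, 2.374, -0.001]
contact_force: [-6.9, -7.8, 22.2]
grip_width: 0.0452
```

Call:
jog_arm(plan=[[[0,0,0],0],[[0,0,0],0],[[0,0,0],0],[[0,0,1],0],[[0,0,2],0],[[0,0,3],0],[[0,0,3],0],[[0,0,2],0],[[0,0,0],0]], hand=5.8)

```text
clock: 29.3
tcp_pos: [0.4986, 0.4012, 0.2049]
orientation: [2.056, 2.375, 0.01]
contact_force: [0.6, 0.8, -1.1]
grip_width: 0.0579
```

Call:
jog_arm(plan=[[[-0.5,-2,0],0],[[-0.6,-4,0],0],[[-0.6,-4.5,0],0],[[-0.6,-4.5,0],0],[[-0.6,-4.5,0],0],[[-0.6,-4.5,0],0],[[-0.6,-4.5,0],0],[[-0.6,-4.5,0],0],[[-0.6,-4.5,0],0],[[-0.6,-4.5,0],0],[[-0.6,-4.5,0],0],[[-0.2,-4.0,0],0]], hand=7.5)

```text
clock: 30.5
tcp_pos: [0.4291, -0.1075, 0.2006]
orientation: [-2.056, -2.374, 0.001]
contact_force: [1.3, -0.5, 0.0]
grip_width: 0.0752
```

Call:
jog_arm(plan=[[[0,-0.5,0],0],[[0,0,-1],0],[[0,0,-1],0],[[0,0,0],0],[[0,0,0],0]])

```text
clock: 31.0
tcp_pos: [0.4303, -0.1088, 0.1803]
orientation: [-2.052, -2.377, 0.0]
contact_force: [0.1, -0.4, 1.0]
grip_width: 0.0751
```

Run:
```python
from h import *
s=grab_frame("side")[:,:,::-1]
cv2.imwrite("pics/a8.png",np.hstack([crop(s,230,320,140,160,2.8),crop(s,300,140,120,128,3.5)]))
print(get_obs()["tcp_pos"],get_obs()["orientation"])
```

```text
[ 0.43052841 -0.10911314  0.18061429] [-2.05252883e+00 -2.37720084e+00 -2.47027242e-05]
```

View pics/a8.png

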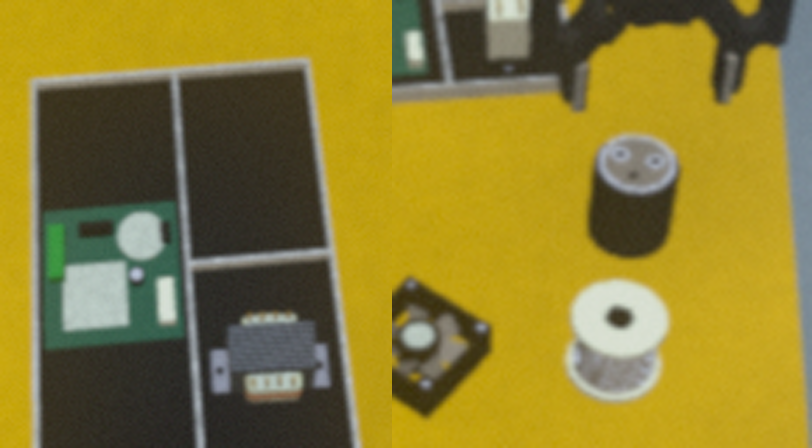

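Call:
jog_arm(plan=[[[0,-0.1,-2],0],[[0,0,-2.5],0],[[0,0,-2],0],[[0,0,-2],0],[[0,0,0],0],[[0,0,0],0]])

```text
clock: 31.65
tcp_pos: [0.4307, -0.1108, 0.0962]
orientation: [-2.055, -2.376, -0.0]
contact_force: [-0.2, -0.1, 0.4]
grip_width: 0.0748
```

Call:
jog_arm(plan=[[[0,0,0],0],[[0,0,0],0],[[0,0,0],0],[[0,0,0],0],[[0,0,0],0],[[0,0,0],0],[[0,0,0],0],[[0,0,0],0]], hand=4.3, grip_force=50)

```text
clock: 32.45
tcp_pos: [0.4311, -0.1114, 0.0973]
orientation: [2.055, 2.374, 0.001]
contact_force: [-1.4, 1.8, 9.1]
grip_width: 0.0495
```

Call:
jog_arm(plan=[[[0,0,2],0],[[0,0,3],0],[[0,0,3],0],[[0,0,2.5],0],[[0,0,2],0],[[0,0,0],0],[[0,0,0],0]])

```text
clock: 33.15
tcp_pos: [0.4302, -0.1115, 0.2211]
orientation: [2.056, 2.374, 0.0]
contact_force: [0.1, -0.1, -3.1]
grip_width: 0.0497
```

Call:
jog_arm(plan=[[[0.5,2,0],0],[[0.9,4,0],0],[[0.9,4.5,0],0],[[0.9,4.5,0],0],[[0.9,4.5,0],0],[[0.9,4.5,0],0],[[0.9,4.5,0],0],[[0.9,4.5,0],0],[[0.9,4,0],0],[[0.7,2.3,0],0],[[0,0,0],0],[[0,0,0],0]])

```text
clock: 34.35
tcp_pos: [0.5136, 0.2815, 0.219]
orientation: [-2.054, -2.376, 0.005]
contact_force: [0.0, -1.2, -1.7]
grip_width: 0.0496
```

Call:
jog_arm(plan=[[[0,0,-2],0],[[0,0,-3],0],[[0,0,-3],0],[[0,0,-2.5],0],[[0,0,-1],0],[[0,0,-0.2],0],[[0,0,-0.1],0],[[0,0,-0.1],0],[[0,0,0],0],[[0,0,0],0]])

```text
clock: 35.35
tcp_pos: [0.5148, 0.2819, 0.1027]
orientation: [2.056, 2.375, 0.002]
contact_force: [0.7, -0.4, -1.9]
grip_width: 0.0496
```

Call:
jog_arm(plan=[[[0,0,-0.1],0],[[0,0,-0.1],0],[[0,0,-0.1],0],[[0,0,0],0],[[0,0,0],0]])

```text
clock: 35.85
tcp_pos: [0.5146, 0.2818, 0.1004]
orientation: [2.055, 2.375, 0.0]
contact_force: [-3.2, -2.5, 11.6]
grip_width: 0.0492
```

Down on the floor; release, lift, and back away for a clear view.

Call:
jog_arm(plan=[[[0,0,0],0],[[0,0,0],0],[[0,0,0],0],[[0,0,1],0],[[0,0,2],0],[[0,0,3],0],[[0,0,3],0],[[0,0,3],0],[[0,0,3],0]], hand=6.2)

```text
clock: 36.75
tcp_pos: [0.5143, 0.2817, 0.2508]
orientation: [-2.056, -2.376, -0.001]
contact_force: [0.5, -0.1, -0.0]
grip_width: 0.0621
```

Call:
jog_arm(plan=[[[0,-4,1],0],[[0,-4,1],0],[[0,-4,1],0],[[0,-4,0],0],[[0,-4,0],0],[[0,-4,0],0],[[0,-4,0],0],[[0,-4,0],0],[[0,0,0],0],[[0,0,0],0]])

```text
clock: 37.75
tcp_pos: [0.5144, -0.0391, 0.2794]
orientation: [2.059, 2.373, 0.001]
contact_force: [-0.8, 1.5, 0.5]
grip_width: 0.0619
```

Run:
```python
from h import *
s=grab_frame("side")[:,:,::-1];t=grab_frame("top")[:,:,::-1]
cv2.imwrite("pics/a9.png",np.hstack([crop(s,200,80,220,400,1.45),crop(t,60,170,240,240,2)[:, :480]]) if 0 else np.hstack([crop(s,200,60,220,420,1.42)[:590],cv2.resize(t[170:320,60:220],(480,450)).copy() if 0 else np.vstack([cv2.resize(t[180:310,70:230],(480,390)),np.zeros((200,480,3),np.uint8)])]))
print(get_obs()["tcp_pos"],get_obs()["contact_force"],get_obs()["clock"])
```

```text
[ 0.51447581 -0.03692477  0.27931575] [-0.47661936  0.27508502 -0.99299071] 37.85
```

View pics/a9.png

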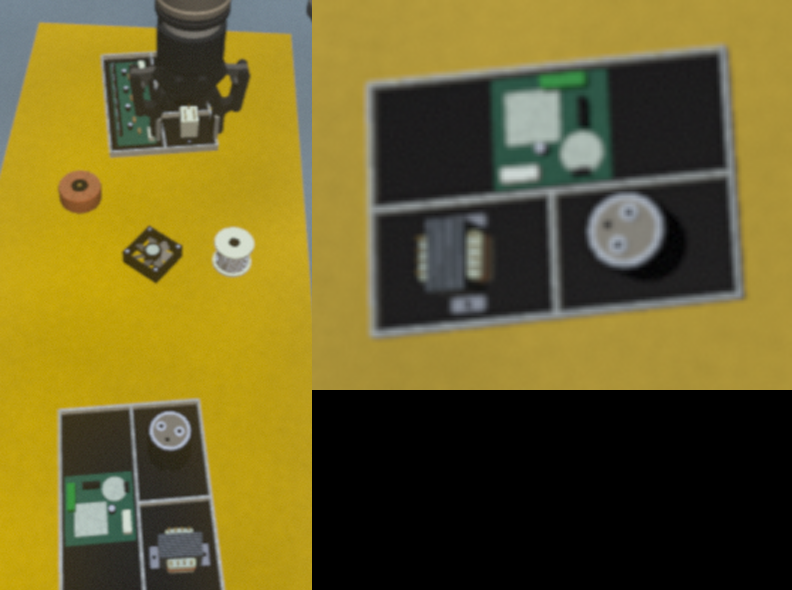

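Run:
```python
from h import *
t=grab_frame("top")[:,:,::-1]
cv2.imwrite("pics/b1.png",crop(t,380,170,200,150,3.5))
```

```text
(no output)
```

View pics/b1.png

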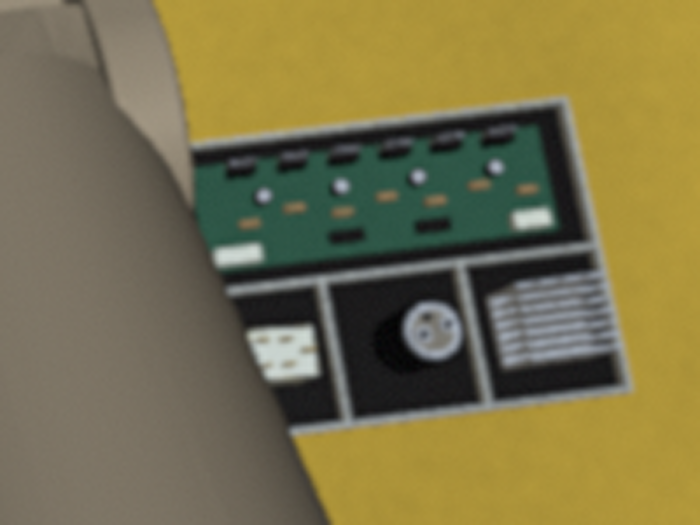

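All five parts stand upright in their own compartments, so I'm handing in.

```bash
python3 -c "
from bench import *
print(hand_in())"
```

```text
the job is handed in; nothing more can be done
None
```

I made up both kits, lowering each part until it touched the floor and only then opening the fingers, and handed the job in at about 38 s of the 134 s limit.

- **Amplifier tray:** the heatsink, small capacitor and relay each stand in a compartment of their own.
- **Power supply tray:** the transformer and big capacitor each stand in a compartment of their own.
- **Left alone:** the toroid, fan and solder reel are standing, apparently where they were.

In the final top and side pictures all five parts look upright. In the last top picture the arm hid part of the relay. The last side view and an earlier clear one show it upright in its compartment.

The highest wrist force I read was about 26 N in total, when setting down the transformer. The two cameras differed by up to about 6 mm on where the transformer stood (2–4 mm on the others), but no grasp was affected. No check failed.

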